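# Lift the recessed cover off a bin with a quarter-turn key

## Robot

A 7-joint arm with a two-finger parallel gripper is mounted at the origin on a cart in front of the work surface, level with it; the furniture and walls round the work are solid. World frame = base frame: x ahead of the robot, y to its left, z up, the work surface at z = 0. Lengths are in m, angles in rad, forces in N, time in s.
With the tool pointing down it reaches from about 0.4 to 0.85 m from the base axis. Payload 10.4 kg.
Tool frame: the origin (TCP) lies midway between the tips of the shut fingers; the grasp point (between the pads) lies 19 mm behind it (grip_point_offset is the distance from the TCP to the grasp point, in m); y points along the fingers, z is the direction in which the jaws open and shut, and the axes are right-handed (so a half turn about y gives the same grasp; the last joint's range is limited). The gripper opens to 85 mm and grips with 20 to 120 N. Pads are 22 mm wide; open, the fingers measure 114 mm over their backs; the gripper's body (76 mm by 85 mm) begins 54 mm behind the grasp point. The pads swing forward as they close: fully open they stand 13 mm farther back than shut.
Start: joints at [-1.264, 0.332, -0.065, 1.46, 0.022, 1.35, -0.088], TCP at [0.202, 0.591, 0.231] pointing down, gripper open.
Joint ranges: [-2.6, 2.6], [-0.5, 2.12], [-1.47, 1.34], [0.16, 2.42], [-1.27, 4.41], [0.06, 2.06], [-2.6, 2.6]. Speed limits (rad/s): [2.22, 2.22, 2.79, 2.79, 3.14, 3.14, 3.14].

## Interface

Orientations are given as a unit quaternion [x, y, z, w].
In Python, from workcell import * gives the robot as it stands.
- The arm moves only by the tool send_rows, never from a script. Its argument "motion" is a list of rows, each a list of 7 numbers: the opening in per cent of the stroke, from 0 (shut) to 100 (fully open), then the shift along the tool's x, y, z in m, then the turn, a rotation vector about the tool's x, y, z in rad. In form: [[claw, tx, ty, tz, ax, ay, az], ...]. A call has 1 to 10 rows; each row is the pose to reach, as a shift and turn from the pose commanded when the call began, along the tool's axes at that moment; what a row does not reach only later rows make up. A row lasts 1/12 s, in which the tool goes at most 41.7 mm and 7.16 degrees, less where a joint would pass 70% of its speed; a pose out of reach is approached as far as the arm can. A call with a gripper value outside its range is refused whole. The fingers move at their own pace and stop on an object; "squeeze" is the grip in N (left out, the last holds). Time passes only in rows, so rows that repeat a pose let the fingers close. It gives the time, the measured TCP pose, the force and the opening at its end, in the units of the state.
- get_obs(): the state, without advancing time (a new reading comes with each control period).
- camera(name): name is "side" or "top"; returns a dict with "pixels" (420x560x3 uint8, red, green, blue), "range_z" (420x560 float32, m along the optical axis (not along the pixel's ray), 0 where there is no reading), "fovy" (degrees; the focal length in pixels is half the picture's height over the tangent of half this angle, whatever the lens; pixels are square), "cx", "cy" (the principal point, pixels), "view" (4x4, takes a point from world to camera coordinates). Camera axes: x right, y down, z forward; pixel columns grow to the right and rows downward; lengths in m; the calibration is good to about 2 mm. A picture is of the moment at which its call begins.
- hand_in(): hands the job in, once; it reports no verdict.
The state is a dict: "clock": time; "joint_pos": joint angles; "joint_velocities": joint speeds; "tau": joint torques, N m; "position": TCP position; "ee_rot": TCP orientation; "ft_force": force on the tool from outside, world axes, zero at the start; "torque": the same for the moment, N m; "grip_width": opening from 0.0 (shut) to 1.0 (fully open).
Only numpy, scipy, OpenCV 4.12 (cv2) and the standard library are available. Lean on these libraries where they do the work, as an engineer would, in place of code of your own. Each camera call takes 0.05 s, during which the arm holds its last target.

## Task

The grey bin's recessed cover has only a narrow slot to hold it by. Take the lifting key from its wooden stand, pass its crossbar down through the slot and give it a quarter turn so that it catches under the cover, then lift the cover off by the key and set it down flat on the rubber mat, lengthwise as the mat lies and with none of it over the mat's edge, not dropping it. Leave the key standing upright in the cover, still turned crosswise, and leave the other things on the bench alone.

Things in the scene. Friction and masses are not known exactly. Their poses are not given: they have to be found in the camera images.
- bin: Fixed grey painted open bin with steel end plates, 132 (x) x 182 (y) x 80 mm high. Origin: centre of its underside, on the bench. It stands on one side of the key stand and the mat on the other; the sides vary. Walls 8 mm; an inner ledge at 68 mm height carries the cover, whose top lies 4 mm below the bin's rim, with 3 mm play all round.
- cover: Loose recessed cover, 0.45 kg (varies): aluminium plate 110 (x) x 160 (y) x 8 mm on a dark skirt 30 mm deep (88 x 138 mm outside, walls 6 mm). Origin: centre of the skirt's underside; plate underside 30 mm, plate top 38 mm above it; z up. Starts in the bin, origin about 38 mm above the bench. Centre of mass on the slot's axis, about 10 mm below the plate's underside.
- cover_slot (a point): Centre of the mouth of the narrow slot through the middle of the cover, at the plate's top face; axes as the cover's. The slot is 56 mm along x and 16 mm along y. The space below it is clear for the key.
- key: Loose lifting key, steel with wooden handle, 0.16 kg (varies), 90 mm tall. Origin: centre of the crossbar's underside at its foot; z up the stem, x along crossbar and handle (parallel). Crossbar 46 x 10 x 10 mm, stem 10 mm thick; collar of 40 mm diameter, 24 to 30 mm above the origin, cannot pass the slot: with it on the cover, the crossbar is 6 mm below the plate and turns freely either way.
- key_grip (a point): Centre of the key's wooden handle, 70 mm above the key's origin, axes as the key's. Handle 80 mm long (x), 16 mm thick (y), 40 mm high, to be gripped across its thickness from above.
- key_stand: Fixed light-wood block 80 x 62 x 30 mm high with a slot 58 mm (x) by 18 mm (y), in which the key stands upright at first, its collar resting on the block (key origin 6 mm above the bench). Origin: centre of the block's underside.
- mat: Fixed dark rubber mat 190 (x) x 240 (y) x 4 mm thick, its long side along y. Origin: centre of its underside, on the bench.
- tape_measure: Bystander behind the key stand: green tape measure 32 x 70 x 54 mm; origin at the centre of its underside.
- block_plane: Bystander at the left of the work: small block plane 42 x 160 x 57 mm; origin at the centre of its underside.
There are look-alikes about, which are no part of the job. Leave any blue look-alike of the key alone.

How it is judged:
On the way, in this order (a step that is already met when the one before it is completed fails the run):
1. the key's crossbar has passed down through the slot, in line with it, to below the plate (x of key in the frame of cover between -0.024 and 0.024 m and y of key in the frame of cover between -0.012 and 0.012 m and z of key in the frame of cover between 0.004 and 0.0215 m and angle between the x axis of key and the x axis of cover, either way round below 0.4 rad), for 0.05 s.
2. the key is turned a quarter turn (within 0.4 rad), so that its crossbar lies across the slot under the plate (x of key in the frame of cover between -0.024 and 0.024 m and y of key in the frame of cover between -0.012 and 0.012 m and z of key in the frame of cover between 0.004 and 0.0215 m and angle between the x axis of key and the y axis of cover, either way round below 0.4 rad), for 0.1 s.
3. the cover is raised at least 25 mm out of its seat, hanging on the crosswise key (all of step 2 and height (world z) of cover above 0.063 m and contact force between key and cover above 1 N), for 0.2 s.
At the end, for the whole second after the job is handed in: The cover rests flat (0.06 rad) on the mat, centre within 45 mm of the mat's along each mat axis, long side within 0.4 rad of the mat's; the key stands in it upright (0.2 rad), at rest, its crossbar under the plate and within 0.4 rad of square to the slot (all of step 2 and x of cover in the frame of mat between -0.045 and 0.045 m and y of cover in the frame of mat between -0.045 and 0.045 m and angle between the y axis of cover and the y axis of mat, either way round below 0.4 rad and height (world z) of cover between 0 and 0.008 m and angle between cover's own z axis and vertical below 0.06 rad and contact force between cover and mat above 1 N and linear speed of each of cover, key below 0.02 m/s and angle between key's own z axis and vertical below 0.2 rad); the robot touches nothing.
It fails at once if the cover is dropped: nobody holds the key while the cover is more than about 20 mm above the mat outside the bin, or raised more than 20 mm above its seat (contact force between the fingers and key below 0.05 N and (height (world z) of cover above 0.058 m or (height (world z) of cover above 0.026 m and horizontal distance between cover and bin above 0.04 m))).
It fails at once if the tape measure is moved more than 30 mm (distance of tape_measure from where it was at the start of the episode above 0.03 m).
It fails at once if the block plane is moved more than 30 mm (distance of block_plane from where it was at the start of the episode above 0.03 m).
It also fails if it takes over 64 s, if anything falls off the work surface, if the arm or the gripper's body presses on something with over 40 N, if the wrist force passes 120 N, or if a joint passes its speed limit or range.

## Working session

There is one attempt and no reset: what is moved stays moved. The work goes in short steps, Python scripts to look and compute and a tool call to move; the robot and the scene stay as the last step left them, time stands still between calls to the robot, and variables do not carry over. Pictures are saved under pics/ and viewed, and the job is handed in when it is done.

Besides the shell and the picture viewer there is one more tool, called after ">>>" in YAML: its name, and indented under it one key for each argument. send_rows: Moves the arm, as the interface text tells. Its arguments: {"type":"object","properties":{"motion":{"type":"array"},"squeeze":{"type":"number"}},"required":["motion"]}

```bash
mkdir -p pics; ls; cat > h.py <<'E'
from workcell import *
import numpy as np, cv2
from scipy.spatial.transform import Rotation as R
def cloud(c):
    h,w=c["range_z"].shape; f=h/2/np.tan(np.radians(c["fovy"])/2)
    v,u=np.mgrid[:h,:w]; z=c["range_z"].astype(float)
    P=np.stack([(u-c["cx"])*z/f,(v-c["cy"])*z/f,z],-1)
    V=np.array(c["view"]); W=(P-V[:3,3])@V[:3,:3]
    W[z<=0]=np.nan
    return W
def snap(n,fn):
    c=camera(n); cv2.imwrite(fn,np.ascontiguousarray(c["pixels"][:,:,::-1])); np.savez('/tmp/'+n,W=cloud(c),I=c["pixels"]); return c,cloud(c)
E
python3 - <<'E'
from h import *
for n in("top","side"):
    c,W=snap(n,f"pics/{n}0.png"); print(n,c["fovy"],c["cx"],c["cy"],np.round(c["view"],3).tolist())
print(get_obs())
E
```

```text
pics
top 57.6312970260065 273.9139222893405 214.1896514733773 [[-0.236, -0.972, 0.009, 0.321], [-0.914, 0.218, -0.342, 0.532], [0.33, -0.089, -0.94, 1.024], [0.0, 0.0, 0.0, 1.0]]
side 46.63674049923024 287.25698376910856 200.76626115656748 [[0.733, -0.68, 0.008, -0.29], [-0.387, -0.428, -0.817, 0.356], [0.559, 0.596, -0.577, 1.123], [0.0, 0.0, 0.0, 1.0]]
{'clock': 0.1, 'joint_pos': array([-1.26364549,  0.33281136, -0.06470487,  1.46082791,  0.02161807,
        1.34990784, -0.0884907 ]), 'joint_velocities': array([ 0.00057459, -0.0028545 , -0.00138023, -0.00119132, -0.00033324,
        0.00114723, -0.000371  ]), 'tau': array([ 1.54533536e-03, -6.26734042e+01,  4.90329915e-02, -3.92431390e+01,
        1.63645431e-02,  6.76949785e-03, -2.23728347e-05]), 'position': array([0.20227952, 0.59101712, 0.23060789]), 'ee_rot': array([ 0.69796187, -0.11609206,  0.11599654, -0.69707723]), 'ft_force': array([-0.18127844,  0.05771416,  0.4860843 ]), 'torque': array([-0.01572538, -0.05762619, -0.02682417]), 'grip_width': 0.9968163198472786}
```

View pics/top0.png

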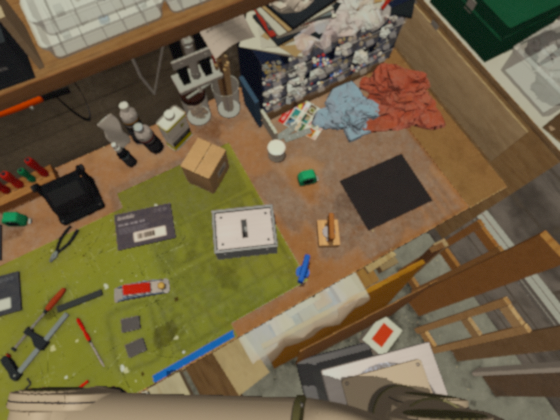

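View pics/side0.png

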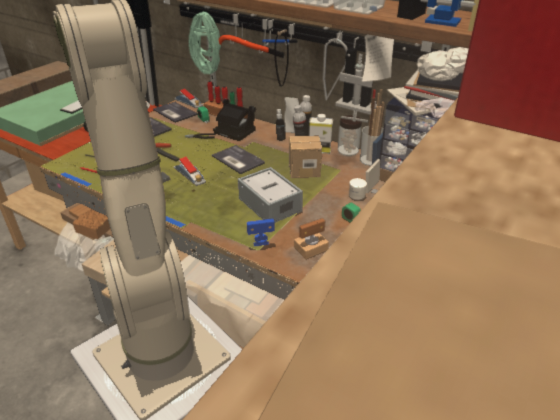

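The top view shows the bin and slotted cover at (245,230), the brown-handled key in its wooden stand at (328,232), the blue look-alike at (303,268), the mat at (387,190) and the green tape measure at (308,177). The brown key fits the task: it has a wooden handle and stands in the light-wood block. I'll confirm that in a crop and measure it.

```bash
python3 - <<'E'
from h import *
I=cv2.imread('pics/top0.png'); cv2.imwrite('pics/crop0.png',cv2.resize(I[140:300,195:445],None,fx=3.2,fy=3.2,interpolation=cv2.INTER_CUBIC))
W=np.load('/tmp/top.npz')['W']
def rep(name,u0,u1,v0,v1,z0,z1):
    P=W[v0:v1,u0:u1].reshape(-1,3); P=P[(P[:,2]>z0)&(P[:,2]<z1)]
    r=cv2.minAreaRect((P[:,:2]*1000).astype(np.float32)); print(name,len(P),'rect',np.round(r[0],1),np.round(r[1],1),round(r[2],1),'mean',P.mean(0).round(4),'medz',np.median(P[:,2]).round(4))
rep('handle',310,350,205,255,.075,.12)
rep('stand',310,350,205,255,.02,.033)
rep('plate+rim',205,285,195,260,.066,.09)
rep('rim',205,285,195,260,.0785,.09)
rep('plate',215,275,205,250,.070,.0778)
rep('tape',290,325,160,190,.04,.07)
rep('blue',293,314,250,290,.02,.12)
for u,v in [(387,190),(350,250),(290,180)]: print(u,v,W[v,u])
# mat by darkness
I=I.astype(int); m=(I.max(2)<62); m[:, :335]=0; m[:,440:]=0; m[:150]=0; m[235:]=0
n,l,s,_=cv2.connectedComponentsWithStats(m.astype(np.uint8)); k=1+np.argmax(s[1:,4]); P=W[l==k]; P=P[~np.isnan(P[:,0])]
r=cv2.minAreaRect((P[:,:2]*1000).astype(np.float32)); print('mat',s[k],r,P.mean(0))
# slot: low pixels
P=W[215:245,225:265].reshape(-1,3); P=P[P[:,2]<.06]; r=cv2.minAreaRect((P[:,:2]*1000).astype(np.float32)); print('slot',len(P),r,P.mean(0))
E
```

```text
handle 176 rect [518.9  35.9] [16.4 79.7] 76.0 mean [0.517  0.0374 0.0934] medz 0.0952
stand 309 rect [519.6  36.2] [62.1 82.7] 78.7 mean [0.5145 0.0404 0.0295] medz 0.03
plate+rim 2643 rect [574.8 283.6] [182.2 134.3] 83.2 mean [0.5733 0.2839 0.0766] medz 0.0767
rim 665 rect [575.  283.3] [181.6 132.9] 83.1 mean [0.571  0.2807 0.0803] medz 0.0799
plate 1606 rect [576.7 279.7] [173.5 133.8] 80.5 mean [0.5755 0.2831 0.0754] medz 0.0756
tape 160 rect [712.9  51.6] [32.  52.6] 3.4 mean [0.711  0.0532 0.0501] medz 0.0509
blue 240 rect [418.9 144.8] [37.8 76.4] 41.2 mean [0.4173 0.1466 0.0737] medz 0.0901
387 190 [ 0.6188901  -0.19831184  0.00452545]
350 250 [ 0.45585414 -0.02149068  0.00060692]
290 180 [0.72779034 0.0993706  0.00170611]
mat [ 341  155   90   74 3709] ((619.3698120117188, -191.73452758789062), (184.08062744140625, 236.6670379638672), 12.004626274108887) [ 0.61698239 -0.19068876  0.0041254 ]
slot 92 ((594.2138671875, 282.84234619140625), (16.594623565673828, 58.06446075439453), 83.46113586425781) [0.59465715 0.28258333 0.01225906]
```

View pics/crop0.png

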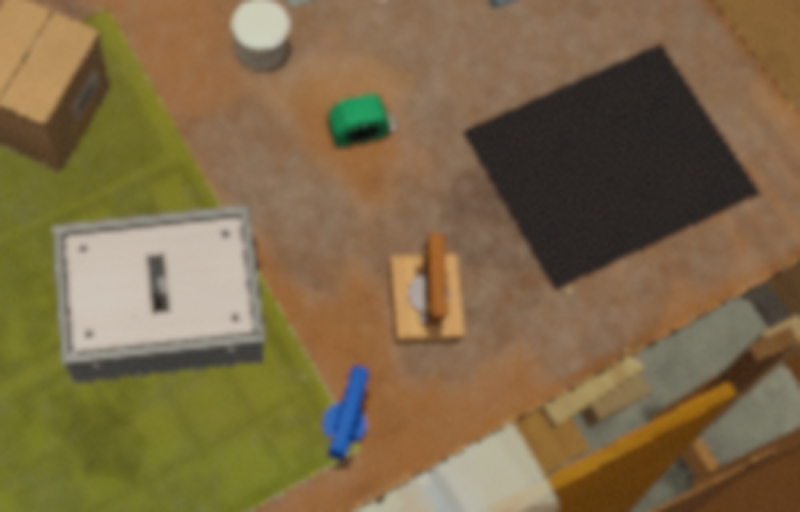

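Crop: the brown wooden handle on the light stand at crop (435,278), which is top (331,227), is the real key. The blue one at (303,268) is the look-alike. Now I'll work out the approach move.

```bash
cat >> h.py <<'E'
def rel(pos,zyaw,verbose=True):
    """shift/turn from present pose to TCP pos, tool y down, tool z at world yaw zyaw (deg, mod 180)"""
    o=get_obs(); M=R.from_quat(o['ee_rot']).as_matrix()
    best=None
    for a in (zyaw,zyaw+180):
        y=np.array([0,0,-1.]); z=np.array([np.cos(np.radians(a)),np.sin(np.radians(a)),0]); x=np.cross(y,z)
        T=np.stack([x,y,z],1); rv=R.from_matrix(M.T@T).as_rotvec()
        if verbose: print('turn',rv.round(4))
        if best is None or np.linalg.norm(rv)<np.linalg.norm(best): best=rv
    t=M.T@(np.array(pos)-o['position'])
    print('shift',t.round(4),'turn',best.round(4)); return t,best
def st():
    o=get_obs(); M=R.from_quat(o['ee_rot']).as_matrix()
    print('t',round(o['clock'],2),'pos',o['position'].round(4),'y',M[:,1].round(3),'zyaw',np.degrees(np.arctan2(M[1,2],M[0,2])).round(1),'F',o['ft_force'].round(1),'T',o['torque'].round(2),'w',round(o['grip_width'],3)); print('q',o['joint_pos'].round(2))
E
python3 - <<'E'
from h import *
st(); o=get_obs(); print(R.from_quat(o['ee_rot']).as_matrix().round(3))
rel([.5185,.036,.15],77)
E
```

```text
t 0.1 pos [0.2023 0.591  0.2306] y [-0.    -0.001 -1.   ] zyaw 71.1 F [-0.2  0.1  0.5] T [-0.02 -0.06 -0.03] w 0.997
q [-1.26  0.33 -0.06  1.46  0.02  1.35 -0.09]
[[ 0.946 -0.     0.324]
 [-0.324 -0.001  0.946]
 [ 0.    -1.    -0.001]]
turn [ 0.0013 -0.1028  0.    ]
turn [-0.0000e+00  3.0388e+00  1.9000e-03]
shift [ 0.4789  0.0812 -0.4226] turn [ 0.0013 -0.1028  0.    ]
```

>>> send_rows:
  motion:
    - [100,0.02,0,-0.018,0,-0.005,0]
    - [100,0.045,0,-0.04,0,-0.01,0]
    - [100,0.07,0.005,-0.062,0,-0.02,0]
    - [100,0.095,0.01,-0.084,0,-0.025,0]
    - [100,0.12,0.015,-0.106,0,-0.03,0]
    - [100,0.145,0.02,-0.128,0,-0.035,0]
    - [100,0.17,0.025,-0.15,0,-0.04,0]
    - [100,0.195,0.03,-0.172,0,-0.045,0]
    - [100,0.22,0.035,-0.194,0,-0.05,0]
    - [100,0.245,0.04,-0.216,0,-0.055,0]

```text
clock: 0.93
position: [0.3646, 0.306, 0.1909]
ee_rot: [0.7, -0.097, 0.097, -0.7]
ft_force: [-0.4, 0.5, -1.1]
grip_width: 0.998
```

```bash
python3 - <<'E'
from h import *
st(); rel([.5185,.036,.15],77)
E
```

```text
t 0.93 pos [0.3646 0.306  0.1909] y [-0. -0. -1.] zyaw 74.3 F [-0.4  0.5 -1.1] T [-0.03 -0.03  0.01] w 0.998
q [-0.92  0.03  0.13  1.9  -0.    1.21  0.51]
turn [ 0.0001 -0.0476 -0.0002]
turn [4.000e-04 3.094e+00 1.000e-04]
shift [ 0.2213  0.0409 -0.2181] turn [ 0.0001 -0.0476 -0.0002]
```

>>> send_rows:
  motion:
    - [100,0.025,0.005,-0.025,0,-0.005,0]
    - [100,0.05,0.01,-0.05,0,-0.01,0]
    - [100,0.075,0.015,-0.075,0,-0.02,0]
    - [100,0.1,0.02,-0.1,0,-0.025,0]
    - [100,0.125,0.025,-0.123,0,-0.03,0]
    - [100,0.15,0.03,-0.148,0,-0.035,0]
    - [100,0.175,0.035,-0.172,0,-0.04,0]
    - [100,0.2,0.04,-0.196,0,-0.047,0]
    - [100,0.215,0.04,-0.211,0,-0.047,0]
    - [100,0.221,0.041,-0.218,0,-0.047,0]

```text
clock: 1.77
position: [0.5186, 0.0342, 0.15]
ee_rot: [0.703, -0.082, 0.082, -0.702]
ft_force: [0.2, -0.1, -0.4]
grip_width: 1.001
```

```bash
python3 - <<'E'
from h import *
c,W=snap("side","pics/side1.png"); c,W=snap("top","pics/top1.png")
I=cv2.imread('pics/side1.png'); cv2.imwrite('pics/side1c.png',cv2.resize(I[140:280,230:390],None,fx=4,fy=4,interpolation=cv2.INTER_CUBIC))
st(); rel([.5185,.036,.057],77)
W=np.load('/tmp/side.npz')['W']
P=W[205:265,285:335].reshape(-1,3)
for a,b in((.075,.12),(.02,.033)):
    Q=P[(P[:,2]>a)&(P[:,2]<b)]
    if len(Q)>5: print(a,len(Q),Q.mean(0),cv2.minAreaRect((Q[:,:2]*1000).astype(np.float32)))
E
```

```text
t 1.87 pos [0.5178 0.0365 0.1499] y [-0.001 -0.001 -1.   ] zyaw 76.8 F [-0.8  0.6  0.5] T [ 0.06 -0.03 -0.02] w 0.995
q [-0.55  0.16  0.44  1.86 -0.08  1.13  1.25]
turn [ 0.0007 -0.0037 -0.0005]
turn [9.0000e-04 3.1379e+00 1.2000e-03]
shift [ 0.0008  0.0929 -0.0002] turn [ 0.0007 -0.0037 -0.0005]
0.075 229 [0.51866887 0.0294583  0.08915131] ((521.3880004882812, 31.59273910522461), (20.49238395690918, 83.98052215576172), 75.58786010742188)
0.02 347 [0.52462053 0.04836813 0.02784807] ((547.7982177734375, 99.7466049194336), (222.9353790283203, 91.0952377319336), 67.50453186035156)
```

View pics/side1c.png

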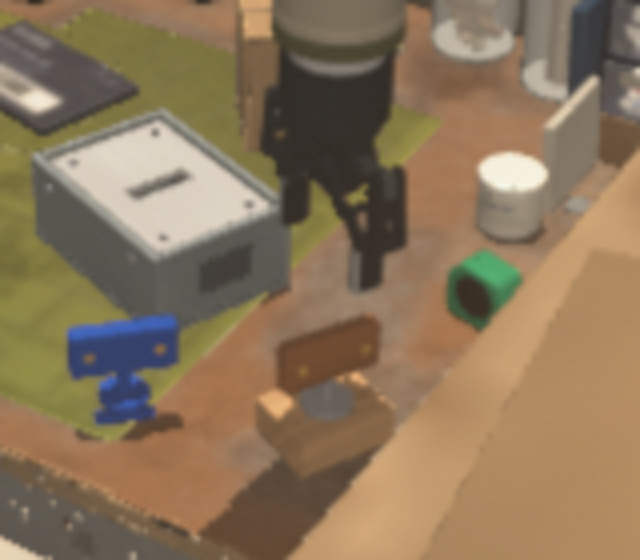

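The side crop shows the open gripper above the brown handle (crop ~(330,350)), with clear space all round. Descending.

>>> send_rows:
  motion:
    - [100,0,0.02,0,0,0,0]
    - [100,0,0.04,0,0,0,0]
    - [100,0,0.06,0,0,0,0]
    - [100,0,0.075,0,0,0,0]
    - [100,0,0.088,0,0,0,0]
    - [100,0,0.092,0,0,0,0]
    - [60,0,0.092,0,0,0,0]
    - [30,0,0.092,0,0,0,0]
    - [5,0,0.092,0,0,0,0]
    - [0,0,0.092,0,0,0,0]
  squeeze: 60

```text
clock: 2.7
position: [0.5183, 0.0383, 0.0592]
ee_rot: [-0.702, 0.08, -0.081, 0.703]
ft_force: [-0.5, 0.6, -0.0]
grip_width: 0.452
```

>>> send_rows:
  motion:
    - [0,0,0,0,0,0,0]
    - [0,0,0,0,0,0,0]
    - [0,0,0,0,0,0,0]
    - [0,0,0,0,0,0,0]
    - [0,0,0,0,0,0,0]
    - [0,0,0,0,0,0,0]

```text
clock: 3.2
position: [0.518, 0.0378, 0.0586]
ee_rot: [-0.702, 0.08, -0.081, 0.703]
ft_force: [-1.6, -1.5, 5.5]
grip_width: 0.181
```

```bash
python3 - <<'E'
from h import *
st()
E
```

```text
t 3.2 pos [0.518  0.0378 0.0586] y [ 0.  0. -1.] zyaw 76.9 F [-1.6 -1.5  5.5] T [-0.31  0.36  0.02] w 0.181
q [-0.53  0.29  0.42  1.95 -0.14  0.94  1.3 ]
```

The opening of 0.181 (15.4 mm) matches the 16 mm handle, so it's gripped. Lifting straight up.

>>> send_rows:
  motion:
    - [0,0,-0.005,0,0,0,0]
    - [0,0,-0.015,0,0,0,0]
    - [0,0,-0.03,0,0,0,0]
    - [0,0,-0.045,0,0,0,0]
    - [0,0,-0.06,0,0,0,0]
    - [0,0,-0.075,0,0,0,0]
    - [0,0,-0.09,0,0,0,0]
    - [0,0,-0.105,0,0,0,0]
    - [0,0,-0.115,0,0,0,0]
    - [0,0,-0.12,0,0,0,0]

```text
clock: 4.03
position: [0.5183, 0.038, 0.1801]
ee_rot: [-0.702, 0.08, -0.081, 0.703]
ft_force: [-0.1, -0.1, -2.0]
grip_width: 0.182
```

```bash
python3 - <<'E'
from h import *
c,W=snap("side","pics/side2.png"); c2,W2=snap("top","pics/top2.png")
I=cv2.imread('pics/side2.png'); cv2.imwrite('pics/side2c.png',cv2.resize(I[130:270,230:390],None,fx=4,fy=4,interpolation=cv2.INTER_CUBIC))
I=cv2.imread('pics/top2.png'); cv2.imwrite('pics/top2c.png',cv2.resize(I[170:270,200:360],None,fx=4,fy=4,interpolation=cv2.INTER_CUBIC))
st(); rel([.575,.2833,.178],83.1)
E
```

```text
t 4.13 pos [0.5181 0.038  0.179 ] y [ 0.001  0.001 -1.   ] zyaw 77.0 F [ 0.4  0.4 -3.2] T [-0.    0.09  0.02] w 0.181
q [-0.56  0.13  0.44  1.83 -0.06  1.19  1.24]
turn [-0.0008 -0.1073  0.0012]
turn [-1.8000e-03  3.0343e+00 -1.2000e-03]
shift [0.     0.0013 0.2518] turn [-0.0008 -0.1073  0.0012]
```

View pics/side2c.png

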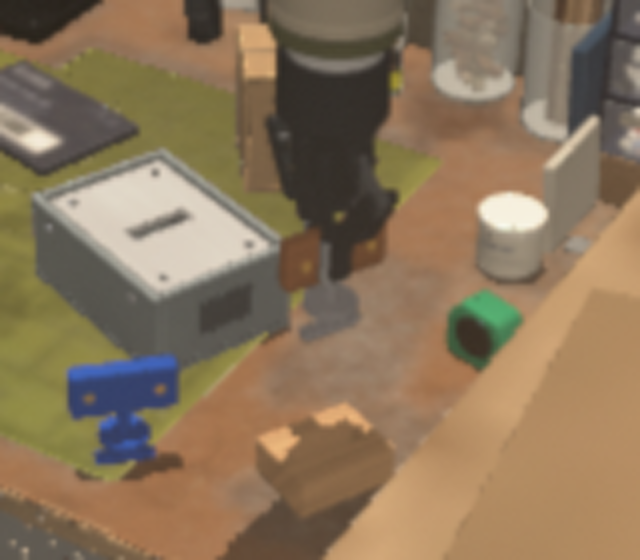

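View pics/top2c.png

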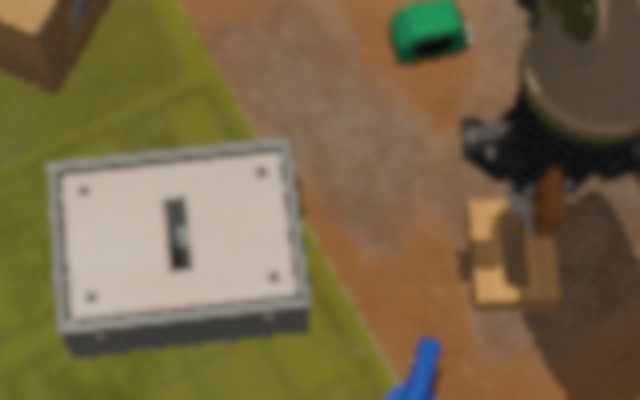

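The key hangs upright in the gripper, with its handle at side-crop (330,260) and collar at (330,310). Next I'll measure the slot mouth with both cameras by intersecting rays with the plate plane.

```bash
cat >> h.py <<'E'
def onplane(c,uv,zp):
    f=c["pixels"].shape[0]/2/np.tan(np.radians(c["fovy"])/2); V=np.array(c["view"])
    uv=np.asarray(uv,float).reshape(-1,2); d=np.c_[(uv[:,0]-c["cx"])/f,(uv[:,1]-c["cy"])/f,np.ones(len(uv))]@V[:3,:3]
    o=-V[:3,:3].T@V[:3,3]; return o+d*((zp-o[2])/d[:,2])[:,None]
def proj(c,X):
    f=c["pixels"].shape[0]/2/np.tan(np.radians(c["fovy"])/2); V=np.array(c["view"])
    p=np.asarray(X)@V[:3,:3].T+V[:3,3]; return np.c_[p[:,0]/p[:,2]*f+c["cx"],p[:,1]/p[:,2]*f+c["cy"]]
def warp(c,cen,yaw,zp,half=(.1,.1),s=.0005):
    """rectified picture of plane zp: columns along frame x, rows along -y"""
    a=np.radians(yaw); ex=np.array([np.cos(a),np.sin(a),0]); ey=np.array([-np.sin(a),np.cos(a),0])
    nx=int(2*half[0]/s); ny=int(2*half[1]/s)
    jj,ii=np.meshgrid((np.arange(nx)-nx/2)*s,(np.arange(ny)-ny/2)*s)
    X=np.array([*cen,zp])+jj[...,None]*ex-ii[...,None]*ey
    p=proj(c,X.reshape(-1,3)).reshape(ny,nx,2).astype(np.float32)
    return cv2.remap(np.ascontiguousarray(c["pixels"][:,:,::-1]),p[...,0],p[...,1],cv2.INTER_CUBIC)
E
python3 - <<'E'
from h import *
out=[]
for n in("top","side"):
    c=camera(n)
    w=warp(c,(.575,.2833),-6.9,.076,(.07,.1)); out.append(w)
    g=w.mean(2); s=g[130:270,60:220]; 
    s=cv2.GaussianBlur(g.astype(np.float32),(5,5),0)
    sub=s[150:250,70:210]; m=(sub<0.5*(np.percentile(sub,90)+sub.min())).astype(np.uint8)
    k,l,stt,ce=cv2.connectedComponentsWithStats(m); i=1+np.argmax(stt[1:,4])
    uv=np.argwhere(l==i)[:,::-1].astype(np.float32); r=cv2.minAreaRect(uv)
    cx=(r[0][0]+70-140)*.5; cy=-(r[0][1]+150-200)*.5
    print(n,'slot centre in frame mm',round(cx,2),round(cy,2),'size',np.array(r[1])*.5,r[2])
cv2.imwrite('pics/warp.png',np.hstack(out)*1)
E
```

```text
top slot centre in frame mm 1.25 -1.75 size [13.5 52.5] 90.0
side slot centre in frame mm 1.25 -3.78 size [15.83151436 54.59221268] 89.13194274902344
```

View pics/warp.png

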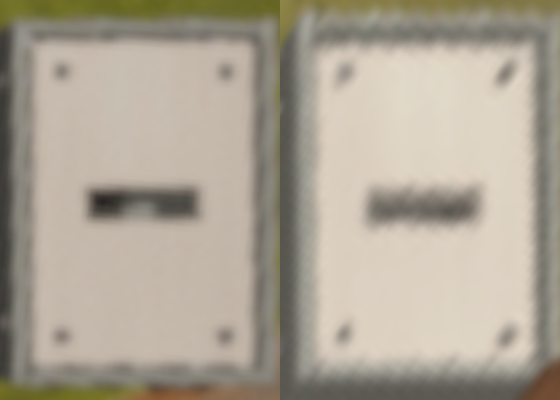

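>>> send_rows:
  motion:
    - [0,0,0,0.015,0,-0.01,0]
    - [0,0,0,0.04,0,-0.02,0]
    - [0,0,0,0.07,0,-0.03,0]
    - [0,0,0,0.1,0,-0.045,0]
    - [0,0,0,0.13,0,-0.06,0]
    - [0,0,0,0.16,0,-0.07,0]
    - [0,0,0,0.19,0,-0.085,0]
    - [0,-0.001,0,0.22,0,-0.1,0]
    - [0,-0.001,0,0.24,0,-0.107,0]
    - [0,-0.001,0,0.251,0,-0.107,0]

```text
clock: 5.07
position: [0.5724, 0.2865, 0.1766]
ee_rot: [0.706, -0.042, 0.04, -0.706]
ft_force: [-1.7, -0.1, -2.3]
grip_width: 0.18
```

>>> send_rows:
  motion:
    - [0,0,0.01,0,0,0,0]
    - [0,0,0.022,0,0,0,0]
    - [0,0,0.032,0,0,0,0]
    - [0,0,0.034,0,0,0,0]
    - [0,0,0.034,0,0,0,0]

```text
clock: 5.48
position: [0.573, 0.2807, 0.1428]
ee_rot: [0.706, -0.044, 0.043, -0.705]
ft_force: [0.8, -1.2, -1.6]
grip_width: 0.179
```

```bash
python3 - <<'E'
from h import *
st()
for n,(a,b,e,f) in {"side":(150,240,220,340),"top":(180,270,190,310)}.items():
    c,W=snap(n,f"pics/{n}3.png"); I=cv2.imread(f'pics/{n}3.png'); cv2.imwrite(f'pics/{n}3c.png',cv2.resize(I[a:b,e:f],None,fx=6,fy=6,interpolation=cv2.INTER_CUBIC))
st(); rel([.574,.2832,.1426],83.1)
E
```

```text
t 5.48 pos [0.573  0.2807 0.1428] y [-0.002 -0.002 -1.   ] zyaw 83.0 F [ 0.8 -1.2 -1.6] T [ 0.01  0.01 -0.01] w 0.179
q [-0.75  0.43  0.3   1.55 -0.13  1.19  1.01]
t 5.58 pos [0.5737 0.2818 0.1446] y [ 0.  0. -1.] zyaw 83.0 F [ 0.7 -0.6 -1.8] T [ 0.06 -0.02  0.01] w 0.178
q [-0.76  0.43  0.3   1.54 -0.13  1.19  1.01]
turn [-0.0001 -0.0016  0.0002]
turn [-3.00e-04  3.14e+00 -2.00e-04]
shift [0.0001 0.002  0.0014] turn [-0.0001 -0.0016  0.0002]
```

View pics/side3c.png

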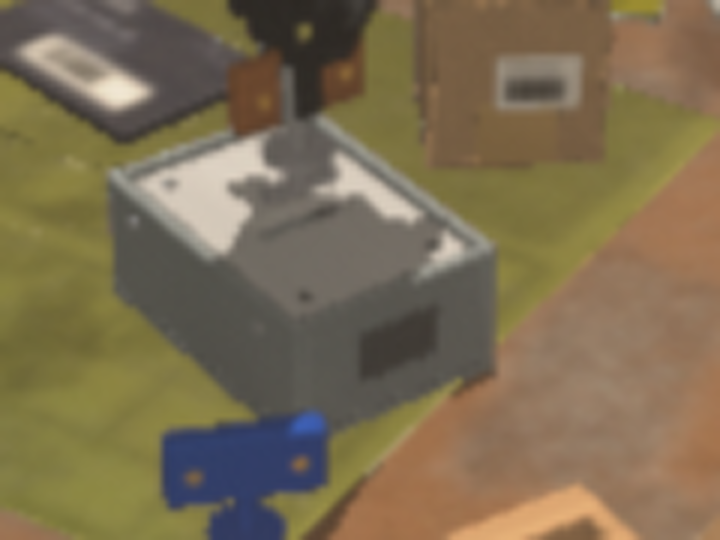

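View pics/top3c.png

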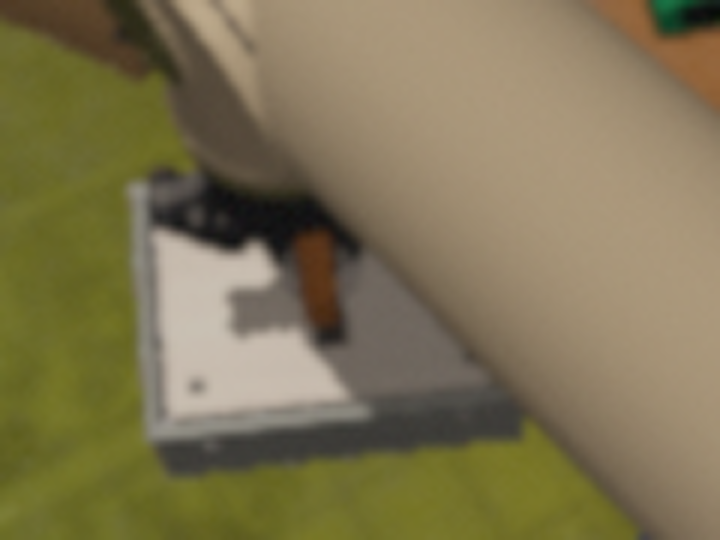

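The crossbar shows at side-crop (285,190) and the slot at (300,222). I'll overlay the projected key and slot models to check the lateral offset.

```bash
cat > ov.py <<'E'
from h import *
import sys
def overlay(n,fn,crop,key,slot,s=8):
    # key: (x,y,z,yaw deg); slot: (x,y,z,yaw)
    c,W=snap(n,fn); a,b,e,f=crop
    I=cv2.resize(cv2.imread(fn)[a:b,e:f],None,fx=s,fy=s,interpolation=cv2.INTER_CUBIC)
    def fr(p,L):
        t=np.radians(p[3]); Rm=np.array([[np.cos(t),-np.sin(t),0],[np.sin(t),np.cos(t),0],[0,0,1]])
        return np.asarray(L)@Rm.T+np.array(p[:3])
    def poly(X,col):
        q=proj(c,X); q=((q-[e,a]+.5)*s).astype(np.int32); cv2.polylines(I,[q.reshape(-1,1,2)],True,col,1)
    box=lambda hx,hy,z:[[-hx,-hy,z],[hx,-hy,z],[hx,hy,z],[-hx,hy,z]]
    for z in(0,.01): poly(fr(key,box(.023,.005,z)),(0,0,255))
    th=np.linspace(0,2*np.pi,40)
    for z in(.024,.03): poly(fr(key,np.c_[.02*np.cos(th),.02*np.sin(th),0*th+z]),(255,0,255))
    for z in(.05,.09): poly(fr(key,box(.04,.008,z)),(0,255,255))
    poly(fr(slot,box(.028,.008,0)),(0,255,0)); poly(fr(slot,box(.055,.08,0)),(0,255,0))
    cv2.imwrite(fn.replace('.png','o.png'),I)
E
python3 - <<'E'
from ov import *
o=get_obs(); p=o['position']; a=np.radians(-7)
k=(p[0]+.0015*np.cos(a),p[1]+.0015*np.sin(a),p[2]-.0526,-7.)
s=(.576,.2814,.076,-6.9)
overlay('side','pics/ovs1.png',(160,225,230,320),k,s)
overlay('top','pics/ovt1.png',(195,265,205,290),k,s)
E
```

```text
(no output)
```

View pics/ovs1o.png

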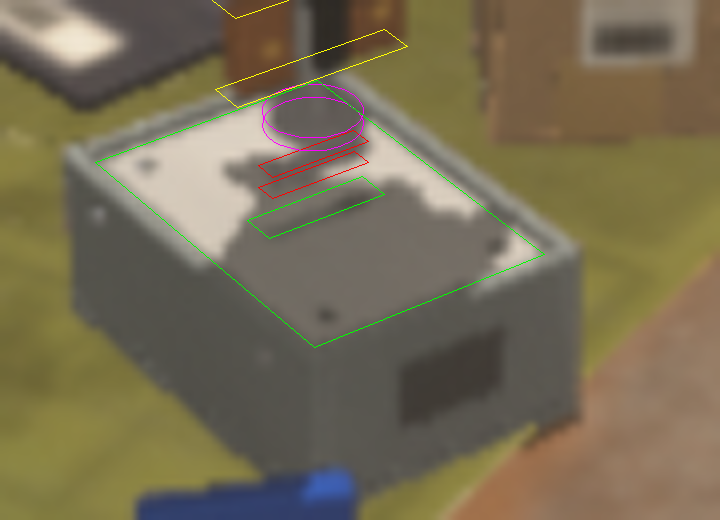

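View pics/ovt1o.png

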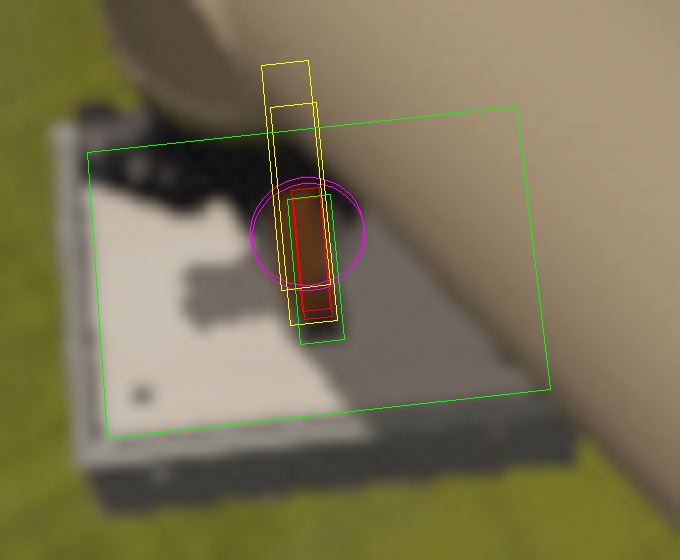

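Model and image agree to within about 1 mm in the top view; the handle's lateral centre is at 313 px against 313 px predicted. I'll descend in small steps and watch the force.

>>> send_rows:
  motion:
    - [0,0.001,0.004,0,0,0,0]
    - [0,0.001,0.008,0,0,0,0]
    - [0,0.001,0.012,0,0,0,0]
    - [0,0.001,0.015,0,0,0,0]
    - [0,0.001,0.018,0,0,0,0]
    - [0,0.001,0.02,0,0,0,0]

```text
clock: 6.18
position: [0.5743, 0.2824, 0.1237]
ee_rot: [0.706, -0.043, 0.042, -0.706]
ft_force: [0.4, -0.1, -2.2]
grip_width: 0.178
```

```bash
python3 - <<'E'
from ov import *
st(); 
o=get_obs(); p=o['position']; a=np.radians(-7)
k=(p[0]+.0015*np.cos(a),p[1]+.0015*np.sin(a),p[2]-.0526,-7.)
overlay('side','pics/ovs2.png',(160,225,230,320),k,(.576,.2814,.076,-6.9))
E
```

```text
t 6.18 pos [0.5743 0.2824 0.1237] y [-0. -0. -1.] zyaw 83.1 F [ 0.4 -0.1 -2.2] T [-0.02  0.    0.01] w 0.178
q [-0.75  0.45  0.29  1.56 -0.14  1.15  1.02]
```

View pics/ovs2o.png

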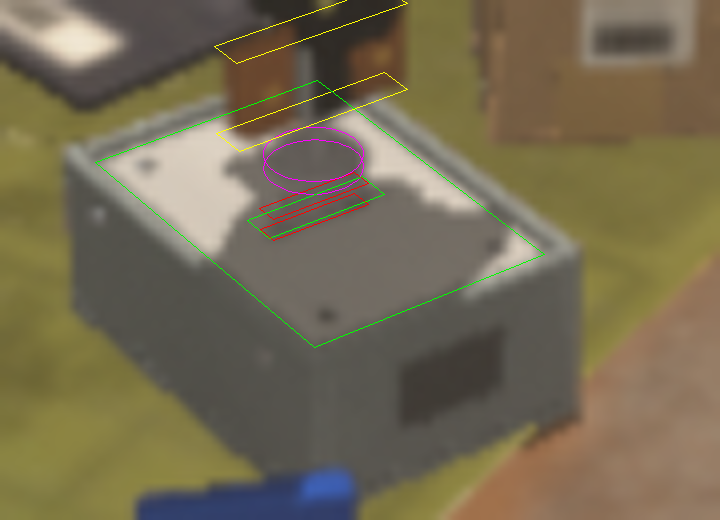

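The crossbar foot is at z≈0.071, already inside the slot mouth, with no contact force. Continuing down.

>>> send_rows:
  motion:
    - [0,0,0.004,0,0,0,0]
    - [0,0,0.008,0,0,0,0]
    - [0,0,0.011,0,0,0,0]
    - [0,0,0.014,0,0,0,0]
    - [0,0,0.017,0,0,0,0]
    - [0,0,0.017,0,0,0,0]

```text
clock: 6.73
position: [0.5742, 0.2823, 0.1065]
ee_rot: [0.706, -0.043, 0.042, -0.706]
ft_force: [0.6, 1.0, -2.3]
grip_width: 0.181
```

```bash
python3 - <<'E'
from ov import *
st(); 
o=get_obs(); p=o['position']; a=np.radians(-7)
k=(p[0]+.0015*np.cos(a),p[1]+.0015*np.sin(a),p[2]-.0526,-7.)
overlay('side','pics/ovs3.png',(160,225,230,320),k,(.576,.2814,.076,-6.9))
rel(p,-6.9)
E
```

```text
t 6.73 pos [0.5742 0.2823 0.1065] y [-0.001 -0.    -1.   ] zyaw 83.1 F [ 0.6  1.  -2.3] T [ 0.    0.07 -0.02] w 0.181
q [-0.75  0.46  0.29  1.58 -0.14  1.12  1.02]
turn [ 6.0000e-04  1.5704e+00 -1.0000e-04]
turn [-1.0000e-04 -1.5712e+00 -6.0000e-04]
shift [-0.0001  0.0004 -0.0001] turn [ 6.0000e-04  1.5704e+00 -1.0000e-04]
```

View pics/ovs3o.png

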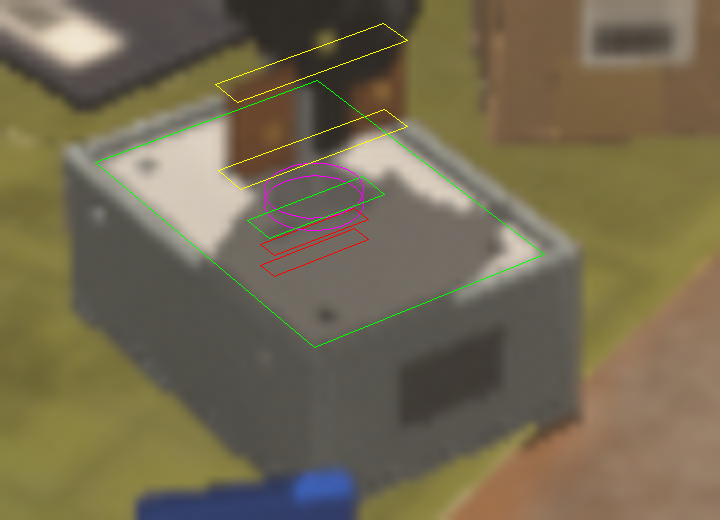

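The crossbar is below the plate: its foot is at 0.054, force is as in free air, and the collar sits just above the plate. Quarter turn next, about the stem.

>>> send_rows:
  motion:
    - [0,0,0,0,0,0.05,0]
    - [0,0,0,0,0,0.15,0]
    - [0,0,0,0,0,0.25,0]
    - [0,0,0,0,0,0.35,0]
    - [0,0,0,0.001,0,0.45,0]
    - [0,0,0,0.001,0,0.55,0]
    - [0,0,0,0.001,0,0.65,0]
    - [0,0.001,0,0.001,0,0.75,0]
    - [0,0.001,0,0.001,0,0.8,0]
    - [0,0.001,0,0.001,0,0.8,0]

```text
clock: 7.62
position: [0.5757, 0.2835, 0.1075]
ee_rot: [-0.633, 0.315, -0.315, 0.633]
ft_force: [-0.4, 1.0, -2.3]
grip_width: 0.177
```

```bash
python3 - <<'E'
from h import *
st(); rel([.5759,.2836,.1065],-6.9)
E
```

```text
t 7.62 pos [0.5757 0.2835 0.1075] y [ 0.  0. -1.] zyaw 37.1 F [-0.4  1.  -2.3] T [0.02 0.06 0.03] w 0.177
q [-0.86  0.48  0.44  1.58 -0.22  1.13  0.28]
turn [-3.000e-04  7.683e-01 -1.000e-04]
turn [-1.0000e-04 -2.3733e+00  4.0000e-04]
shift [0.0001 0.001  0.0002] turn [-3.000e-04  7.683e-01 -1.000e-04]
```

>>> send_rows:
  motion:
    - [0,0,0,0,0,0.06,0]
    - [0,0,0,0,0,0.15,0]
    - [0,0,0.001,0,0,0.25,0]
    - [0,0,0.001,0,0,0.35,0]
    - [0,0,0.001,0,0,0.45,0]
    - [0,0,0.001,0,0,0.55,0]
    - [0,0,0.001,0,0,0.65,0]
    - [0,0,0.001,0,0,0.73,0]
    - [0,0,0.001,0,0,0.768,0]
    - [0,0,0.001,0,0,0.768,0]

```text
clock: 8.45
position: [0.5756, 0.2836, 0.1064]
ee_rot: [-0.47, 0.529, -0.528, 0.47]
ft_force: [-0.8, -0.8, -1.8]
grip_width: 0.18
```

```bash
python3 - <<'E'
from ov import *
st(); 
o=get_obs(); p=o['position']; a=np.radians(-97)
k=(p[0]+.0015*np.cos(a),p[1]+.0015*np.sin(a),p[2]-.0526,-97.)
overlay('side','pics/ovs4.png',(160,225,230,320),k,(.576,.2814,.076,-6.9))
overlay('top','pics/ovt4.png',(195,265,205,290),k,(.576,.2814,.076,-6.9))
E
```

```text
t 8.45 pos [0.5756 0.2836 0.1064] y [ 0.  0. -1.] zyaw -6.7 F [-0.8 -0.8 -1.8] T [ 0.03 -0.05 -0.02] w 0.18
q [-0.97  0.51  0.59  1.59 -0.31  1.14 -0.43]
```

View pics/ovs4o.png

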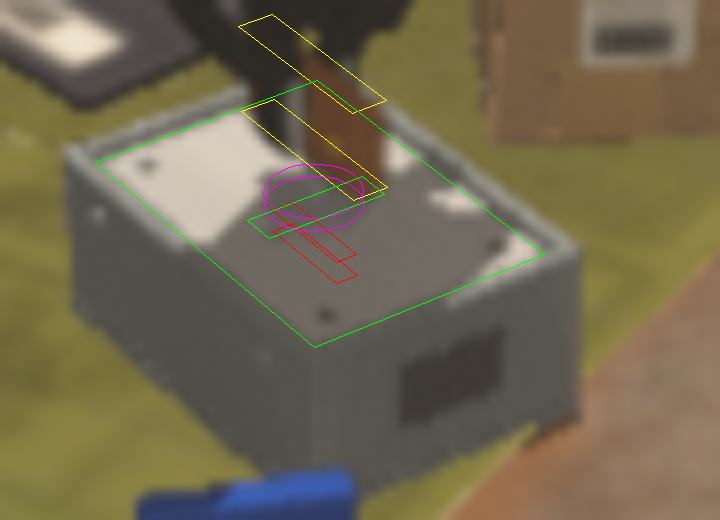

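View pics/ovt4o.png

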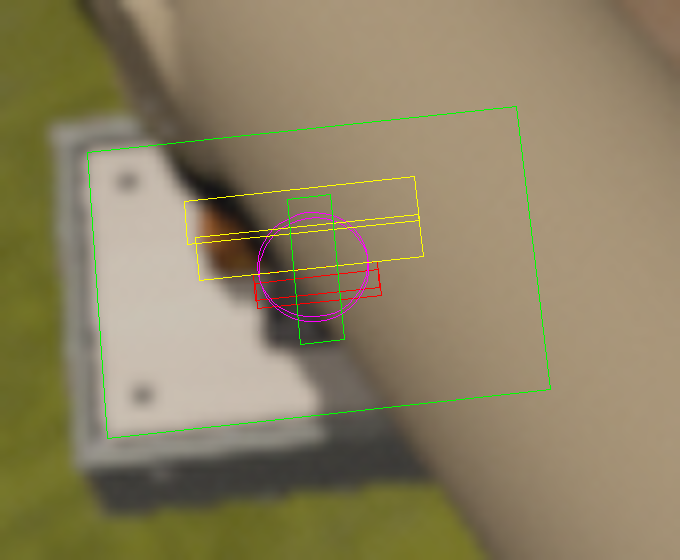

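The key is square across the slot (tool yaw −6.7° against a target of −6.9°) with no side force. Lifting, slowly at first.

>>> send_rows:
  motion:
    - [0,0,-0.002,0,0,0,0]
    - [0,0,-0.004,0,0,0,0]
    - [0,0,-0.006,0,0,0,0]
    - [0,0,-0.009,0,0,0,0]
    - [0,0,-0.012,0,0,0,0]
    - [0,0,-0.015,0,0,0,0]
    - [0,0,-0.018,0,0,0,0]
    - [0,0,-0.02,0,0,0,0]
    - [0,0,-0.02,0,0,0,0]
  squeeze: 90

```text
clock: 9.3
position: [0.5759, 0.2835, 0.1269]
ee_rot: [0.469, -0.529, 0.529, -0.47]
ft_force: [0.7, 0.3, -5.3]
grip_width: 0.175
```

```bash
python3 - <<'E'
from h import *
st(); c,W=snap("side","pics/side5.png"); I=cv2.imread('pics/side5.png'); cv2.imwrite('pics/side5c.png',cv2.resize(I[150:240,220:340],None,fx=6,fy=6,interpolation=cv2.INTER_CUBIC))
E
```

```text
t 9.3 pos [0.5759 0.2835 0.1269] y [ 0.001  0.    -1.   ] zyaw -6.8 F [ 0.7  0.3 -5.3] T [-0.01  0.02  0.01] w 0.175
q [-0.98  0.49  0.6   1.57 -0.29  1.17 -0.43]
```

View pics/side5c.png

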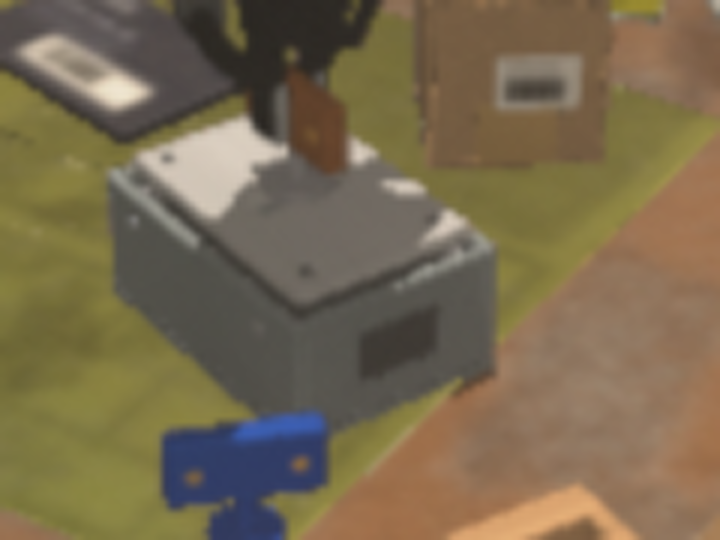

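The cover is rising level out of the bin: its plate edge stands above the rim at crop (300,305), and the wrist load has grown by about 3.5 N. I'll keep lifting.

>>> send_rows:
  motion:
    - [0,0,-0.004,0,0,0,0]
    - [0,0,-0.01,0,0,0,0]
    - [0,0,-0.018,0,0,0,0]
    - [0,0,-0.026,0,0,0,0]
    - [0,0,-0.034,0,0,0,0]
    - [0,0,-0.042,0,0,0,0]
    - [0,0,-0.05,0,0,0,0]
    - [0,0,-0.06,0,0,0,0]
    - [0,0,-0.068,0,0,0,0]
    - [0,0,-0.072,0,0,0,0]

```text
clock: 10.18
position: [0.5761, 0.2835, 0.2]
ee_rot: [0.469, -0.529, 0.529, -0.47]
ft_force: [0.1, 0.5, -5.0]
grip_width: 0.177
```

```bash
python3 - <<'E'
from h import *
st(); c,W=snap("side","pics/side6.png"); I=cv2.imread('pics/side6.png'); cv2.imwrite('pics/side6c.png',cv2.resize(I[130:240,220:370],None,fx=5,fy=5,interpolation=cv2.INTER_CUBIC))
rel([.62,-.19,.198],12)
E
```

```text
t 10.18 pos [0.5761 0.2835 0.2   ] y [ 0.001  0.001 -1.   ] zyaw -6.8 F [ 0.1  0.5 -5. ] T [ 0.04 -0.03  0.02] w 0.177
q [-0.99  0.43  0.63  1.49 -0.26  1.3  -0.46]
turn [-0.0019 -0.3275 -0.0012]
turn [ 1.7000e-03  2.8141e+00 -2.7000e-03]
shift [0.4651 0.0017 0.0992] turn [-0.0019 -0.3275 -0.0012]
```

View pics/side6c.png

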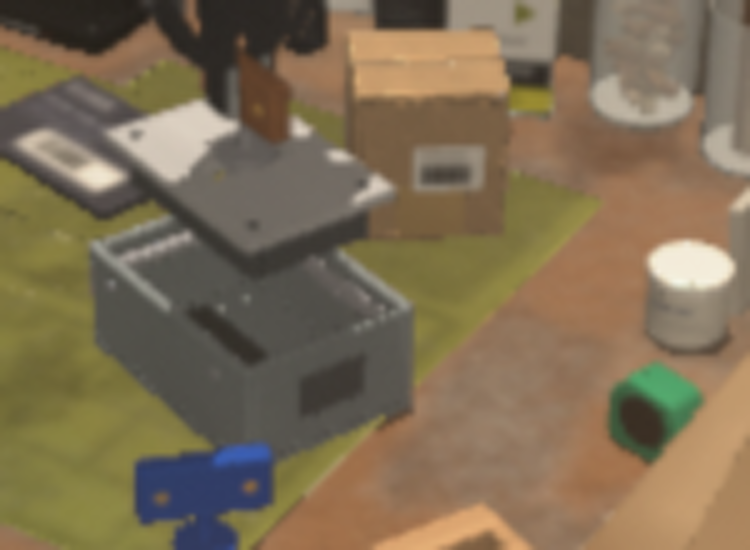

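The cover hangs level and clear of the bin. Carrying it smoothly to the mat.

>>> send_rows:
  motion:
    - [0,0.003,0,0.001,0,-0.002,0]
    - [0,0.01,0,0.002,0,-0.006,0]
    - [0,0.02,0,0.004,0,-0.013,0]
    - [0,0.034,0,0.007,0,-0.023,0]
    - [0,0.05,0,0.01,0,-0.034,0]
    - [0,0.067,0,0.014,0,-0.046,0]
    - [0,0.085,0,0.018,0,-0.059,0]
    - [0,0.103,0,0.022,0,-0.072,0]
    - [0,0.121,0,0.026,0,-0.085,0]
    - [0,0.139,0,0.03,0,-0.098,0]

```text
clock: 11.07
position: [0.5887, 0.1393, 0.1979]
ee_rot: [-0.495, 0.505, -0.505, 0.495]
ft_force: [0.3, 0.5, -5.4]
grip_width: 0.176
```

```bash
python3 - <<'E'
from h import *
st();rel([.62,-.19,.198],12,False)
E
```

```text
t 11.07 pos [0.5887 0.1393 0.1979] y [-0.001 -0.    -1.   ] zyaw -1.2 F [ 0.3  0.5 -5.4] T [ 0.04  0.04 -0.03] w 0.176
q [-0.84  0.35  0.67  1.59 -0.22  1.27 -0.15]
shift [0.3286 0.     0.0379] turn [ 0.0008 -0.2296  0.0004]
```

>>> send_rows:
  motion:
    - [0,0.018,0,0.002,0,-0.013,0]
    - [0,0.036,0,0.004,0,-0.026,0]
    - [0,0.054,0,0.006,0,-0.038,0]
    - [0,0.072,0,0.008,0,-0.05,0]
    - [0,0.09,0,0.01,0,-0.063,0]
    - [0,0.108,0,0.012,0,-0.076,0]
    - [0,0.126,0,0.014,0,-0.088,0]
    - [0,0.144,0,0.016,0,-0.1,0]
    - [0,0.162,0,0.018,0,-0.113,0]
    - [0,0.18,0,0.02,0,-0.126,0]

```text
clock: 11.9
position: [0.6047, -0.0408, 0.1979]
ee_rot: [0.526, -0.473, 0.473, -0.526]
ft_force: [0.3, -0.2, -5.4]
grip_width: 0.171
```

```bash
python3 - <<'E'
from h import *
st();rel([.62,-.19,.198],12,False)
E
```

```text
t 11.9 pos [ 0.6047 -0.0408  0.1979] y [-0.001 -0.    -1.   ] zyaw 6.1 F [ 0.3 -0.2 -5.4] T [ 0.03 -0.04 -0.03] w 0.171
q [-0.57  0.36  0.71  1.59 -0.24  1.28  0.29]
shift [ 1.499e-01 -1.000e-04 -5.000e-04] turn [ 0.0008 -0.1036  0.    ]
```

>>> send_rows:
  motion:
    - [0,0.018,0,0,0,-0.012,0]
    - [0,0.036,0,0,0,-0.025,0]
    - [0,0.054,0,0,0,-0.037,0]
    - [0,0.072,0,0,0,-0.05,0]
    - [0,0.09,0,0,0,-0.062,0]
    - [0,0.107,0,0,0,-0.074,0]
    - [0,0.122,0,0,0,-0.086,0]
    - [0,0.134,0,0,0,-0.095,0]
    - [0,0.143,0,0,0,-0.1,0]
    - [0,0.148,0,0,0,-0.103,0]

```text
clock: 12.73
position: [0.6202, -0.188, 0.198]
ee_rot: [0.549, -0.446, 0.446, -0.549]
ft_force: [-0.2, -0.5, -6.0]
grip_width: 0.174
```

>>> send_rows:
  motion:
    - [0,0.001,0.006,0,0,0,0]
    - [0,0.001,0.014,0,0,0,0]
    - [0,0.001,0.024,0,0,0,0]
    - [0,0.001,0.034,0,0,0,0]
    - [0,0.001,0.044,0,0,0,0]
    - [0,0.001,0.054,0,0,0,0]
    - [0,0.001,0.063,0,0,0,0]
    - [0,0.001,0.07,0,0,0,0]
    - [0,0.001,0.074,0,0,0,0]
    - [0,0.001,0.075,0,0,0,0]

```text
clock: 13.57
position: [0.621, -0.1866, 0.1223]
ee_rot: [0.55, -0.445, 0.445, -0.549]
ft_force: [-0.7, 0.4, -5.7]
grip_width: 0.173
```

```bash
python3 - <<'E'
from h import *
st();rel([.62,-.19,.198],12,False)
for n in("side","top"):
    c,W=snap(n,f"pics/{n}7.png")
I=cv2.imread('pics/top7.png'); cv2.imwrite('pics/top7c.png',cv2.resize(I[130:250,310:460],None,fx=5,fy=5,interpolation=cv2.INTER_CUBIC))
W=np.load('/tmp/top.npz')['W'];P=W[140:245,320:460].reshape(-1,3);Q=P[(P[:,2]>.06)&(P[:,2]<.12)]
print(len(Q))
E
```

```text
t 13.57 pos [ 0.621  -0.1866  0.1223] y [-0.001  0.    -1.   ] zyaw 12.0 F [-0.7  0.4 -5.7] T [-0.02  0.03 -0.04] w 0.173
q [-0.28  0.53  0.68  1.55 -0.35  1.18  0.68]
shift [ 0.0031 -0.0757 -0.0017] turn [ 0.001  -0.0005 -0.0004]
1214
```

View pics/top7c.png

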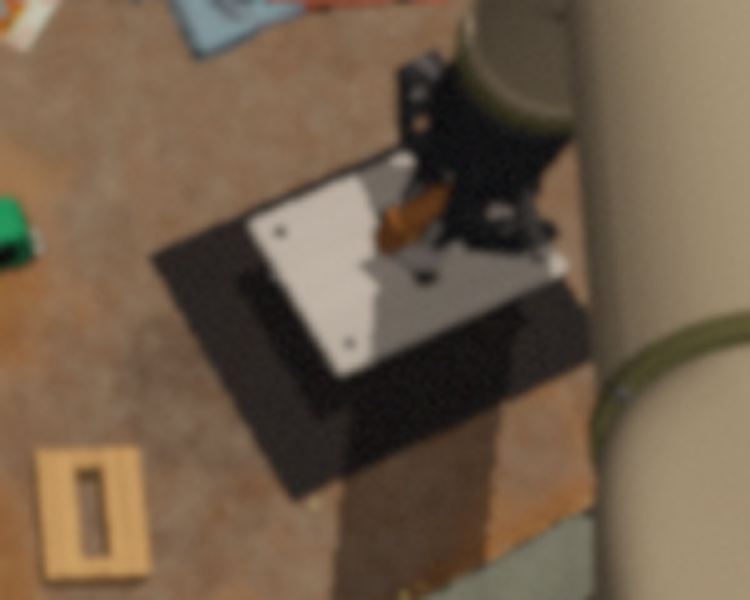

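View pics/side7.png

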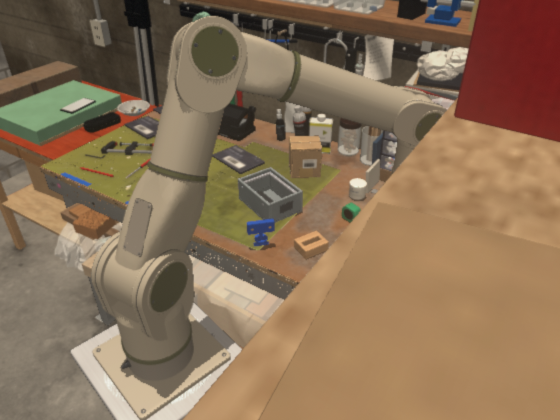

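The top crop shows the cover aligned with the mat and well inside it. Checking the cover's height and centring against the mat by depth.

```bash
python3 - <<'E'
from h import *
W=np.load('/tmp/top.npz')['W'];I=np.load('/tmp/top.npz')['I'].astype(int)
P=W[140:245,320:425].reshape(-1,3);C=I[140:245,320:425].reshape(-1,3)
m=(P[:,2]>.07)&(P[:,2]<.11); Q=P[m&(C.min(1)>85)]
h=np.histogram(Q[:,2],20);print(len(Q),np.median(Q[:,2]))
Q=Q[abs(Q[:,2]-np.median(Q[:,2]))<.006]
A=np.c_[Q[:,:2],np.ones(len(Q))]; print('plane slope',np.linalg.lstsq(A,Q[:,2],rcond=None)[0].round(4))
print(cv2.minAreaRect((Q[:,:2]*1000).astype(np.float32)))
E
```

```text
1045 0.08806025607038521
plane slope [-0.0055  0.0004  0.0915]
((621.98583984375, -184.8197021484375), (111.60184478759766, 160.69314575195312), 12.321739196777344)
```

Plate top is at 0.088, so the skirt is at 0.050. It is level, at yaw 12.3°, with its centre about 7 mm from the mat's. I'll correct that and lower gently.

>>> send_rows:
  motion:
    - [0,0.003,0.005,-0.002,0,0,0]
    - [0,0.006,0.011,-0.004,0,0,0]
    - [0,0.006,0.017,-0.004,0,0,0]
    - [0,0.006,0.023,-0.004,0,0,0]
    - [0,0.006,0.028,-0.004,0,0,0]
    - [0,0.006,0.033,-0.004,0,0,0]
    - [0,0.006,0.037,-0.004,0,0,0]
    - [0,0.006,0.04,-0.004,0,0,0]
    - [0,0.006,0.042,-0.004,0,0,0]
    - [0,0.006,0.043,-0.004,0,0,0]

```text
clock: 14.5
position: [0.6186, -0.1934, 0.08]
ee_rot: [0.549, -0.445, 0.445, -0.549]
ft_force: [-0.2, -0.1, -6.0]
grip_width: 0.176
```

>>> send_rows:
  motion:
    - [0,0,0.001,0,0,0,0]
    - [0,0,0.002,0,0,0,0]
    - [0,0,0.003,0,0,0,0]
    - [0,0,0.004,0,0,0,0]
    - [0,0,0.005,0,0,0,0]
    - [0,0,0.006,0,0,0,0]
    - [0,0,0.006,0,0,0,0]

```text
clock: 15.08
position: [0.6188, -0.1935, 0.0745]
ee_rot: [-0.549, 0.445, -0.445, 0.55]
ft_force: [-0.6, -0.0, -1.6]
grip_width: 0.177
```

```bash
python3 - <<'E'
from h import *
st()
E
```

```text
t 15.08 pos [ 0.6188 -0.1935  0.0745] y [ 0.001 -0.    -1.   ] zyaw 12.0 F [-0.6 -0.  -1.6] T [-0.01  0.02 -0.03] w 0.177
q [-0.25  0.58  0.66  1.59 -0.39  1.1   0.72]
```

The cover is on the mat; the load has dropped to the key alone. Lowering until the collar touches.

>>> send_rows:
  motion:
    - [0,0,0.001,0,0,0,0]
    - [0,0,0.0015,0,0,0,0]
    - [0,0,0.002,0,0,0,0]
    - [0,0,0.0025,0,0,0,0]
    - [0,0,0.003,0,0,0,0]
    - [0,0,0.003,0,0,0,0]

```text
clock: 15.58
position: [0.6186, -0.1934, 0.0711]
ee_rot: [0.549, -0.445, 0.445, -0.549]
ft_force: [-0.9, 0.3, -1.1]
grip_width: 0.173
```

```bash
python3 - <<'E'
from h import *
st()
E
```

```text
t 15.58 pos [ 0.6186 -0.1934  0.0711] y [-0.  0. -1.] zyaw 12.0 F [-0.9  0.3 -1.1] T [0.02 0.06 0.06] w 0.173
q [-0.25  0.59  0.66  1.6  -0.39  1.09  0.72]
```

>>> send_rows:
  motion:
    - [0,0,0.0005,0,0,0,0]
    - [0,0,0.001,0,0,0,0]
    - [0,0,0.001,0,0,0,0]

```text
clock: 15.83
position: [0.6187, -0.1934, 0.0708]
ee_rot: [-0.549, 0.445, -0.445, 0.55]
ft_force: [-2.3, 0.6, 4.3]
grip_width: 0.176
```

```bash
python3 - <<'E'
from h import *
st()
E
```

```text
t 15.83 pos [ 0.6187 -0.1934  0.0708] y [ 0.  0. -1.] zyaw 12.0 F [-2.3  0.6  4.3] T [0.16 0.59 0.03] w 0.176
q [-0.25  0.59  0.66  1.6  -0.39  1.09  0.72]
```

The collar is seated (+4 N). Opening and withdrawing straight up.

>>> send_rows:
  motion:
    - [22,0,0,0,0,0,0]
    - [26,0,0,0,0,0,0]
    - [32,0,0,0,0,0,0]
    - [40,0,0,0,0,0,0]
    - [60,0,0,0,0,0,0]
    - [80,0,0,0,0,0,0]
    - [90,0,0,0,0,0,0]
    - [90,0,0,0,0,0,0]
    - [90,0,-0.003,0,0,0,0]
    - [90,0,-0.008,0,0,0,0]
  squeeze: 20

```text
clock: 16.67
position: [0.6184, -0.1933, 0.0781]
ee_rot: [0.55, -0.445, 0.445, -0.549]
ft_force: [1.0, -0.0, -0.8]
grip_width: 0.903
```

```bash
python3 - <<'E'
from h import *
st()
for n in("top",):
    c,W=snap(n,f"pics/{n}8.png")
I=cv2.imread('pics/top8.png'); cv2.imwrite('pics/top8c.png',cv2.resize(I[130:250,310:460],None,fx=5,fy=5,interpolation=cv2.INTER_CUBIC))
E
```

```text
t 16.67 pos [ 0.6184 -0.1933  0.0781] y [-0.001  0.    -1.   ] zyaw 12.0 F [ 1.  -0.  -0.8] T [ 0.05 -0.01 -0.  ] w 0.903
q [-0.25  0.58  0.66  1.59 -0.39  1.11  0.72]
```

View pics/top8c.png

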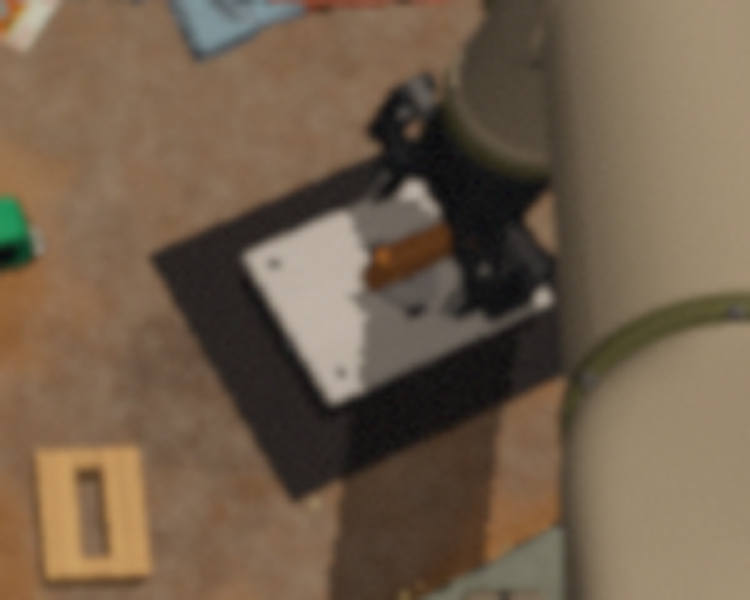

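The key stands on its own with the jaws open and the cover flat on the mat. Withdrawing upward, then back out of the camera's way.

>>> send_rows:
  motion:
    - [90,0,-0.01,0,0,0,0]
    - [90,0,-0.025,0,0,0,0]
    - [90,0,-0.04,0,0,0,0]
    - [90,0,-0.06,0,0,0,0]
    - [90,0,-0.08,0,0,0,0]
    - [90,0,-0.1,0,0,0,0]
    - [90,0,-0.12,0,0,0,0]
    - [90,0,-0.135,0,0,0,0]
    - [90,0,-0.145,0,0,0,0]
    - [90,0,-0.15,0,0,0,0]

```text
clock: 17.55
position: [0.619, -0.1937, 0.2303]
ee_rot: [-0.549, 0.444, -0.446, 0.55]
ft_force: [0.5, -0.4, -0.8]
grip_width: 0.898
```

>>> send_rows:
  motion:
    - [90,-0.01,0,0,0,0,0]
    - [90,-0.03,0,0,0,0,0]
    - [90,-0.055,0,0,0,0,0]
    - [90,-0.08,0,0,0,0,0]
    - [90,-0.105,0,0,0,0,0]
    - [90,-0.13,0,0,0,0,0]
    - [90,-0.155,0,0,0,0,0]
    - [90,-0.175,0,0,0,0,0]
    - [90,-0.19,0,0,0,0,0]
    - [90,-0.2,0,0,0,0,0]

```text
clock: 18.38
position: [0.5761, 0.0052, 0.2272]
ee_rot: [0.55, -0.445, 0.444, -0.55]
ft_force: [0.2, 0.6, -0.3]
grip_width: 0.902
```

```bash
python3 - <<'E'
from h import *
st()
c,W=snap("top","pics/top9.png")
I=cv2.imread('pics/top9.png'); cv2.imwrite('pics/top9c.png',cv2.resize(I[130:250,310:460],None,fx=5,fy=5,interpolation=cv2.INTER_CUBIC))
P=W[140:235,335:445].reshape(-1,3)
Q=P[(P[:,2]>.036)&(P[:,2]<.047)]
A=np.c_[Q[:,:2],np.ones(len(Q))]; print('plate',np.median(Q[:,2]),'slope',np.linalg.lstsq(A,Q[:,2],rcond=None)[0].round(4),cv2.minAreaRect((Q[:,:2]*1000).astype(np.float32)))
Q=P[(P[:,2]>.07)&(P[:,2]<.13)]; T=Q[Q[:,2]>.1]
print('handle',np.percentile(Q[:,2],95),cv2.minAreaRect((Q[:,:2]*1000).astype(np.float32)))
if len(T)>8: A=np.c_[T[:,:2],np.ones(len(T))]; print('top slope',np.linalg.lstsq(A,T[:,2],rcond=None)[0].round(3))
E
```

```text
t 18.38 pos [0.5761 0.0052 0.2272] y [-0.002  0.001 -1.   ] zyaw 12.1 F [ 0.2  0.6 -0.3] T [-0.04 -0.03  0.02] w 0.902
q [-0.66  0.26  0.68  1.63 -0.17  1.31  0.26]
plate 0.04198768364696556 slope [-0.0024  0.0081  0.0445] ((610.1995239257812, -144.4750518798828), (116.56013488769531, 60.1425895690918), 3.5512285232543945)
handle 0.080676836704949 ((608.8004150390625, -156.29554748535156), (12.164565086364746, 2.5519111156463623), 10.411422729492188)
```

View pics/top9c.png

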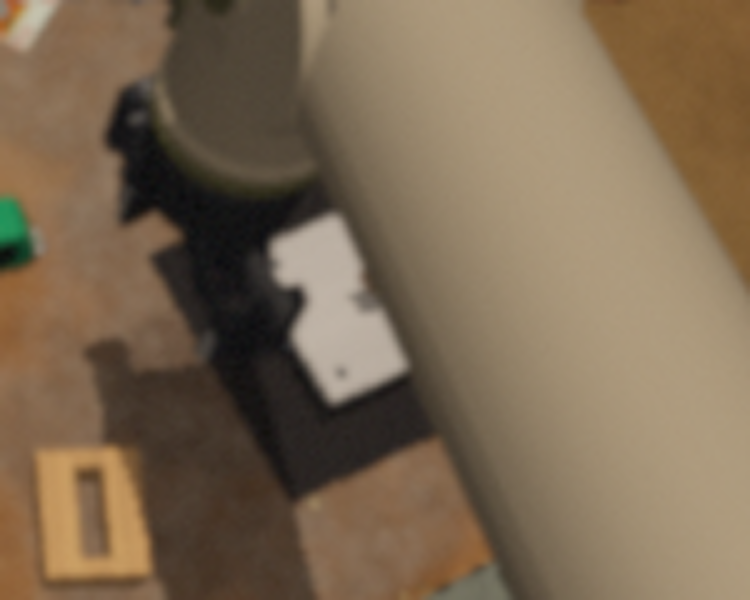

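The forearm hides the key, so I'll move further left for the final check.

>>> send_rows:
  motion:
    - [90,-0.02,-0.005,0,0,0,0]
    - [90,-0.045,-0.01,0,0,0,0]
    - [90,-0.07,-0.02,0,0,0,0]
    - [90,-0.1,-0.03,0,0,0,0]
    - [90,-0.13,-0.03,0,0,0,0]
    - [90,-0.16,-0.03,0,0,0,0]
    - [90,-0.19,-0.03,0,0,0,0]
    - [90,-0.22,-0.03,0,0,0,0]
    - [90,-0.24,-0.03,0,0,0,0]
    - [90,-0.25,-0.03,0,0,0,0]

```text
clock: 19.27
position: [0.5241, 0.2495, 0.2574]
ee_rot: [0.55, -0.445, 0.444, -0.55]
ft_force: [0.1, 1.0, -0.5]
grip_width: 0.904
```

```bash
python3 - <<'E'
from h import *
st()
c,W=snap("top","pics/top10.png")
I=cv2.imread('pics/top10.png'); cv2.imwrite('pics/top10c.png',cv2.resize(I[130:250,310:460],None,fx=5,fy=5,interpolation=cv2.INTER_CUBIC))
P=W[140:235,335:445].reshape(-1,3)
Q=P[(P[:,2]>.036)&(P[:,2]<.047)]
A=np.c_[Q[:,:2],np.ones(len(Q))]; print('plate',np.median(Q[:,2]),'slope',np.linalg.lstsq(A,Q[:,2],rcond=None)[0].round(4),cv2.minAreaRect((Q[:,:2]*1000).astype(np.float32)))
Q=P[(P[:,2]>.085)&(P[:,2]<.13)]; T=Q[Q[:,2]>.1]
print('handle',np.percentile(Q[:,2],95),cv2.minAreaRect((Q[:,:2]*1000).astype(np.float32)),len(T))
if len(T)>8: A=np.c_[T[:,:2],np.ones(len(T))]; print('top slope',np.linalg.lstsq(A,T[:,2],rcond=None)[0].round(3))
P=W[160:190,290:325].reshape(-1,3);P=P[(P[:,2]>.04)&(P[:,2]<.07)];print('tape',P.mean(0))
E
```

```text
t 19.27 pos [0.5241 0.2495 0.2574] y [-0.001 -0.    -1.   ] zyaw 12.2 F [ 0.1  1.  -0.5] T [ 0.02  0.02 -0.02] w 0.904
q [-0.97  0.23  0.54  1.57 -0.12  1.37 -0.21]
plate 0.042077287430392706 slope [-0.002  -0.0016  0.043 ] ((619.59228515625, -192.39028930664062), (111.40794372558594, 161.75265502929688), 11.452570915222168)
handle 0.11063295918046413 ((616.3280639648438, -194.80963134765625), (17.14403533935547, 81.23291015625), 13.261983871459961) 138
top slope [ 0.061 -0.002  0.07 ]
tape [0.72003799 0.03286379 0.0502708 ]
```

View pics/top10c.png

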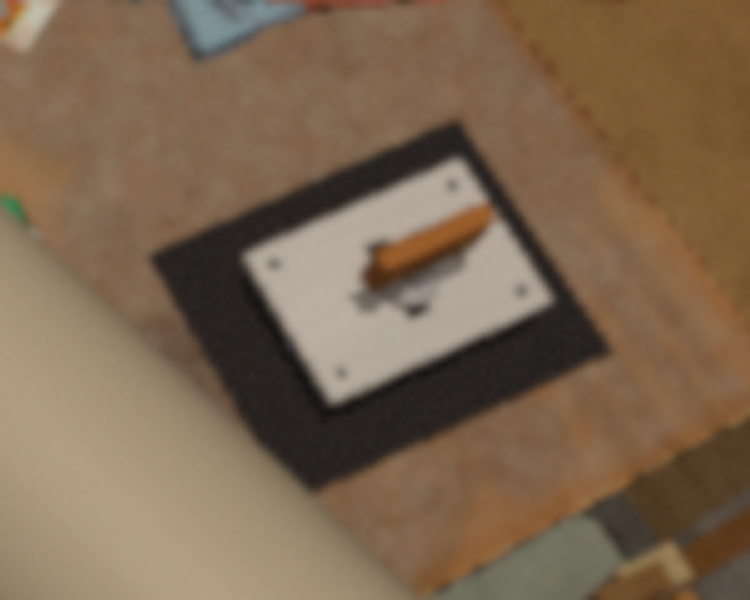

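The cover is flat and centred on the mat (plate top 0.042, yaw 11.5° against the mat's 12°). The key stands upright with its handle along the cover's long side, crosswise to the slot. The tape reading is cut off by the forearm in this view, but nothing came near it. I'll settle, then hand in.

>>> send_rows:
  motion:
    - [90,0,0,0,0,0,0]
    - [90,0,0,0,0,0,0]
    - [90,0,0,0,0,0,0]
    - [90,0,0,0,0,0,0]

```text
clock: 19.65
position: [0.5259, 0.245, 0.2585]
ee_rot: [-0.549, 0.446, -0.446, 0.549]
ft_force: [-1.5, 0.5, 0.3]
grip_width: 0.897
```

```bash
python3 -c "
from workcell import *
print(hand_in())"
```

```text
the job is handed in; nothing more can be done
None
```

I took the key from its stand, passed it through the slot and turned it a quarter turn. I then lifted the cover off by the key, set it down on the mat and handed the job in at about 20 s. I left the blue look-alike alone. The hand-in reports no verdict.

**Last checks:**
- **Cover:** it lies flat, with its plate top at 42 mm, which puts the skirt on the mat. It is centred within about 1 mm of the mat, with its long side within about 1° of the mat's and all of it inside the edges.
- **Key:** it stands upright and crosswise, about 2° from square to the slot. Its handle top read 110.6 mm, where 108 mm is expected with the collar seated. That is within the allowed range and probably depth noise.
- **Robot:** the gripper is open, clear and touching nothing.

**Checks that disagreed or were not made:**
- **Tape measure:** the last reading differed from the first (y 33 mm against 53 mm) because the forearm hid part of it. It looked in place in earlier pictures, and the arm stayed well above it.
- **Block plane:** I never located it in the pictures, but no move went near the bench on that side.
- **Camera readings:** the two cameras disagreed by about 2 mm on where the slot was. The key went in without any contact force.

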